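# Unlatch and open the charcoal chest

### The job

Open the steel charcoal chest that stands on the tiled shelf: press the round release button on its lid so that the sunken T-handle pops out, turn the handle anticlockwise, feeling for its stop, to free the latch, then raise the lid by the handle until it stands open by about 35 degrees and let go; its stiff hinges hold it there. Treat the catch gently: do not jab the button, wrench the handle against its stop or tug at the lid while it is still latched, and leave the other things on the shelf where they are.

Things in the scene. Friction and masses are not known exactly. Their poses are not given: they have to be found in the camera images.
- chest: Fixed stainless charcoal chest, 340 mm wide (y), 280 mm deep (x). Origin on its underside below the T-handle's axis; front 65 mm towards -x, hinged back 215 mm towards +x, z up. Lid top 128 mm above the shelf; on it a dark plate round handle and button, its top 131 mm above the shelf, x -60 to +94, y -34 to +34 mm.
- handle_mid (a point): Centre of the T-handle's bar, 72 mm long, 14 x 14 mm, on a 12 mm stem; its x axis runs along the bar, z along the stem. Shut away it lies along the chest's x in a slot, top flush with the plate; popped out it stands 30 mm higher, its centre 23 mm and underside 16 mm above the plate, held out by a 5 N spring. Turns about its stem; moves with the lid.
- button_top (a point): Centre of the top of the release button: round, plain aluminium, 26 mm across, 10 mm proud of the plate, 70 mm from the handle's axis towards the hinges, in line with the shut handle. Pressed down against a spring (2 N rising to 6 N, some more while the catch drags) it frees the handle after 4 to 5 mm; hard stop at 6.5 mm.
- button (a joint): How far the button is pressed, in m: 0 out, 0.0065 fully in.
- handle (a joint): How far the T-handle has come out, in m: 0 shut away, 0.030 fully popped out.
- spindle (a joint): Turn of T-handle and latch tongue, rad: 0 latched, growing anticlockwise seen from above. The keeper inside is set differently on every chest, out of sight: the tongue comes free somewhere between 0.63 and 1.25 and meets a hard stop pin 0.09 to 0.17 further on (0.8 to 1.41). Turning takes 0.05 to 0.25 N m before that; it stays where it is left.
- tongue: The latch tongue under the lid, a steel strip 14 x 4 mm reaching 42 mm from the handle's axis (-x of its own frame), 64 mm above the shelf; turns with the handle, out of sight until the lid opens. The squeezed gasket makes it bear up on the keeper with some 10 N; at the stop its side meets a pin some 28 mm from the axis.
- lid_hinge (a point): Middle of the lid's hinge line, 219 mm from the handle's axis towards the chest's +x and 122 mm above the shelf; the hinge axis runs along the chest's y.
- lid (a joint): Opening of the lid in rad: 0 shut, positive with the front edge raised, up to 1.6. When unlatched the gasket lifts it by about 0.01. The hinges are stiff: raising it at the handle takes some 10 N and it stays where it is left.
- jar_mid (a point): Bystander: empty glass jar with a steel twist cap, 76 mm in diameter, 115 mm high; point at its centre, half-way up.
- ladle: Bystander: steel ladle lying down, bowl 74 mm across and 30 mm high, handle 190 mm towards -x of its frame; origin under the bowl.
- scoop: Bystander: yellow plastic scoop 100 x 74 mm and 34 mm high with a handle 85 mm long towards -x; origin under the pan of the scoop.
- pan_lid: Bystander: small aluminium lid lying flat, 120 mm in diameter, 28 mm high with its knob; origin at the centre of its underside.
- katori: Bystander: small steel bowl 90 mm across, 40 mm high; origin at the centre of its underside.
- tin_mid (a point): Bystander: plain closed aluminium tin, 70 mm in diameter, 100 mm high; point at its centre, half-way up.
- mortar: Bystander: marble mortar 94 mm across, 62 mm high; origin at the centre of its underside.

How it is judged:
On the way, in this order (a step that is already met when the one before it is completed fails the run):
1. the button has been pressed and the T-handle stands fully popped out (value of joint handle above 0.027 m), for 0.2 s.
2. the handle has been turned well round anticlockwise while the lid is still down (value of joint spindle above 0.6 rad and value of joint lid below 0.1 rad), for 0.1 s.
At the end, for the whole second after the job is handed in: The lid stands open by 0.42 to 0.80 rad (24 to 46 degrees) and at rest on its own, the T-handle still out (over 25 mm) and turned by more than 0.5 rad, nothing touched by the robot, and every bystander within 30 mm of where it began (value of joint lid between 0.42 and 0.8 rad and velocity of joint lid between -0.03 and 0.03 rad/s and value of joint handle above 0.025 m and value of joint spindle above 0.5 rad and distance of each of jar_mid, ladle, scoop, pan_lid, katori, tin_mid, mortar from where it was at the start of the episode below 0.03 m).
It fails at once if the button is jabbed: more than 20 N on it (contact force between anything else and button above 20 N).
It fails at once if the latch is strained, by wrenching the handle against its stop or tugging at the lid while latched: more than 30 N between the tongue and the chest (contact force between tongue and chest above 30 N).
It fails at once if a bystander is knocked away by more than 30 mm (distance of any of jar_mid, ladle, scoop, pan_lid, katori, tin_mid, mortar from where it was at the start of the episode above 0.03 m).
It also fails if it takes over 72 s, if anything falls off the work surface, if the arm or the gripper's body presses on something with over 40 N, if the wrist force passes 120 N, or if a joint passes its speed limit or range.

### The arm

A 7-joint arm with a two-finger parallel gripper is mounted at the origin on the work surface. World frame = base frame: x ahead of the robot, y to its left, z up, the work surface at z = 0. Lengths are in m, angles in rad, forces in N, time in s.
With the tool pointing down it reaches from about 0.4 to 0.85 m from the base axis. Payload 6.9 kg.
Tool frame: the origin (TCP) lies midway between the tips of the shut fingers; the grasp point (between the pads) lies behind it (ctrl.pinch_z is the z of the grasp point in the tool frame, in m); z points along the fingers, y is the line along which they close (so a half turn about z gives the same grasp; the last joint's range is limited). The gripper opens to 85 mm and grips with 20 to 120 N. Pads are 22 mm wide; open, the fingers measure 114 mm over their backs; the gripper's body (76 mm by 85 mm) begins 54 mm behind the grasp point. The pads swing forward as they close: fully open they stand 13 mm farther back than shut.
Start: joints at [1.335, 0.507, -0.238, 1.5, 0.126, 1.149, -0.155], TCP at [0.209, -0.589, 0.231] pointing down, gripper open.
Joint ranges: [-3.08, 3.08], [-0.24, 2.05], [-1.43, 1.35], [0, 2.5], [-1.52, 4.66], [0.17, 1.96], [-2.89, 2.89]. Speed limits (rad/s): [2.39, 2.39, 3.14, 3.14, 3.14, 3.14, 3.14].

### API

Orientations are given as a unit quaternion [w, x, y, z].
In Python, from station import ctrl, get_state, vision, ticket, models gives the robot as it stands. Calls block until the motion is done:
- ctrl.movep(position, orientation): joint-space move of the TCP to a pose.
- ctrl.movel(position, frame=None, max_speed=0.15): straight line of the TCP; frame=None keeps the orientation; max_speed is the mean speed in m/s.
- ctrl.set_joints(angles): joint-space move.
- ctrl.ungrasp() and ctrl.close_gripper(force=None): open the fingers fully, or close them until they stop; force is the grip in N (None keeps the last).
- ctrl.pause(seconds).
- ctrl.ik(position, orientation): joint angles nearest the present ones, or None.
- get_state(): the state.
- vision.grab_frame(name): name is "scene" or "side" or "wrist"; returns (picture, depth): 384x512x3 uint8, blue, green, red; 384x512 float32, m along the optical axis (not along the pixel's ray), 0 where there is no reading.
- vision.camera_info(name): a dict with "mtx" (3x3 intrinsics, pixels), "dist_coeffs" ([k1, k2, p1, p2, k3] as OpenCV has them; the pictures are not rectified), "R" (3x3) and "t" (3): a world point X has camera coordinates R X + t; the wrist camera has in their place "hand_eye" (4x4, takes a point from camera to tool coordinates, whose origin is the TCP and whose axes are the flange's). Camera axes: x right, y down, z forward; pixel columns grow to the right and rows downward; lengths in m; the calibration is good to about 2 mm. A picture is of the moment at which its call begins: read the wrist's pose just before it. camera_info takes no time and is no camera call.
A pose or a line that the arm cannot do raises ctrl.Unreachable and nothing moves.
- ticket.close_job(): hands the job in; it is judged then, once.
Trained networks look in the newest picture that a camera, given by its name, has taken for a name from the list of things; names that differ only in an ending like _2 or _b are one class to them, and where a whole thing is asked for, a point or a joint stands for the part that bears it (a point fixed in the world has none). Each returns a list of dicts, best first, with "p" (0 to 1); they miss things now and then, are a little off and sometimes report something else, mostly with a low value. They report only what shows in the picture. A call takes as long as a camera call.
- models.recognise(camera, target): "point" ([column, row] in pixels, amid what is visible of it).
- models.masks_of(camera, target): "mask" (384x512 bool, what is visible of it) and "point" ([column, row] in pixels, amid what is visible of it).
The state is a dict: "time": time; "qpos": joint angles; "qd": joint speeds; "tau": joint torques, N m; "tcp_pos": TCP position; "eef_rot": TCP orientation; "contact_force": force on the tool from outside, world axes, zero at the start; "wrist_torque": the same for the moment, N m; "width": finger opening in m; "gripper_force": force on a finger pad.
Only numpy, scipy, OpenCV 4.12 (cv2) and the standard library are available. Lean on these libraries where they do the work, as an engineer would, in place of code of your own. Each camera call takes 0.05 s, during which the arm holds its last target. There are 200 camera calls.

## Working session

There is one attempt and no reset: what is moved stays moved. The work goes in short steps, each a Python script; the robot and the scene stay as the last script left them, time stands still between calls to the robot, and variables do not carry over. Pictures are saved under pics/ and viewed, at most 10 in all, crops included, and the job is handed in when it is done.

```bash
mkdir -p pics; ls
cat > h.py <<'E'
import numpy as np, cv2
from station import ctrl, get_state, vision, ticket, models
from scipy.spatial.transform import Rotation as Rot
def Rq(q): return Rot.from_quat(np.roll(q,-1))
def qR(r): return np.roll(r.as_quat(),1)
def down(yaw):  # tool z down, tool y axis at given yaw+90... x axis along yaw
    return Rot.from_euler('z',yaw)*Rot.from_euler('x',np.pi)
def cloud(name, d, st=None):
    """world points HxWx3"""
    ci=vision.camera_info(name); K=np.array(ci["mtx"]); D=np.array(ci["dist_coeffs"],float)
    v,u=np.mgrid[0:384,0:512]
    p=cv2.undistortPoints(np.stack([u,v],-1).reshape(-1,1,2).astype(float),K,D).reshape(384,512,2)
    P=np.dstack([p[...,0]*d,p[...,1]*d,d]).reshape(-1,3)
    if "hand_eye" in ci:
        H=np.array(ci["hand_eye"]); P=P@H[:3,:3].T+H[:3,3]
        P=Rq(st["eef_rot"]).apply(P)+np.array(st["tcp_pos"])
    else:
        P=(P-np.array(ci["t"]))@np.array(ci["R"])
    P=P.reshape(384,512,3); P[d<=0]=np.nan
    return P
E
python3 - <<'E'
from h import *
st=get_state(); print({k:np.round(v,3) for k,v in st.items()}, ctrl.pinch_z)
ims=[]
for n in ("scene","side"):
    im,d=vision.grab_frame(n); P=cloud(n,d); ims.append(im)
    np.save(n+".npy",P)
    for t in ("handle_mid","button_top","chest","jar_mid","tin_mid","mortar","katori","ladle","scoop","pan_lid"):
        for r in models.masks_of(n,t)[:1]:
            m=r["mask"]; q=P[m]; q=q[~np.isnan(q[:,0])]
            print(n,t,round(r["p"],2),np.round(r["point"]),m.sum(),np.round(np.median(q,0),3) if len(q) else None,np.round(np.percentile(q,95,axis=0),3) if len(q) else None)
cv2.imwrite("pics/a.png",cv2.resize(np.vstack(ims),(800,1200))[:600]); cv2.imwrite("pics/b.png",cv2.resize(ims[1],(800,600)))
E
```

```text
pics
{'time': np.float64(0.0), 'qpos': array([ 1.336,  0.508, -0.238,  1.501,  0.126,  1.149, -0.155]), 'qd': array([-0.001, -0.001, -0.001,  0.   , -0.   , -0.001, -0.   ]), 'tau': array([-1.0000e-03, -6.2061e+01, -2.1870e+00, -2.4966e+01,  1.3000e-02,
        1.2000e-02, -0.0000e+00]), 'tcp_pos': array([ 0.209, -0.589,  0.23 ]), 'eef_rot': array([-0.001,  0.986,  0.17 , -0.   ]), 'contact_force': array([0.709, 0.294, 0.984]), 'wrist_torque': array([-0.027,  0.004,  0.015]), 'gripper_force': np.float64(0.0), 'width': np.float64(0.086)} -0.0187
scene handle_mid 0.52 [234. 193.] 58 [ 0.574 -0.099  0.132] [ 0.598 -0.089  0.134]
scene button_top 0.75 [241. 220.] 10159 [ 0.698 -0.14   0.128] [0.799 0.029 0.132]
scene chest 0.57 [243. 220.] 9964 [ 0.7   -0.139  0.128] [0.799 0.028 0.132]
scene jar_mid 0.72 [323. 206.] 767 [0.758 0.127 0.082] [0.778 0.169 0.117]
scene tin_mid 0.83 [166. 254.] 872 [ 0.638 -0.384  0.079] [ 0.65  -0.352  0.102]
scene mortar 0.88 [ 95. 242.] 828 [ 0.406 -0.531  0.045] [ 0.448 -0.494  0.063]
scene katori 0.91 [112. 268.] 619 [ 0.524 -0.526  0.021] [ 0.58  -0.492  0.04 ]
scene ladle 0.54 [300. 191.] 91 [0.595 0.164 0.019] [0.637 0.172 0.032]
scene scoop 0.87 [337. 142.] 407 [0.438 0.54  0.017] [0.493 0.569 0.035]
scene pan_lid 0.75 [151. 234.] 509 [ 0.486 -0.367  0.009] [ 0.521 -0.31   0.027]
side handle_mid 0.46 [269. 166.] 42 [ 0.562 -0.092  0.133] [ 0.586 -0.085  0.136]
side jar_mid 0.6 [199. 231.] 821 [0.735 0.165 0.092] [0.77  0.183 0.118]
side tin_mid 0.72 [262. 123.] 243 [ 0.616 -0.364  0.098] [ 0.647 -0.3    0.126]
side mortar 0.94 [318. 111.] 399 [ 0.408 -0.533  0.044] [ 0.444 -0.484  0.064]
side katori 0.72 [286. 109.] 259 [ 0.542 -0.545  0.024] [ 0.578 -0.484  0.041]
side ladle 0.77 [247. 244.] 528 [0.59  0.143 0.015] [0.629 0.171 0.032]
side scoop 0.66 [279. 375.] 723 [0.452 0.514 0.005] [0.492 0.535 0.035]
side pan_lid 0.45 [246. 173.] 8494 [ 0.635 -0.053  0.13 ] [0.782 0.073 0.134]
```

View pics/a.png

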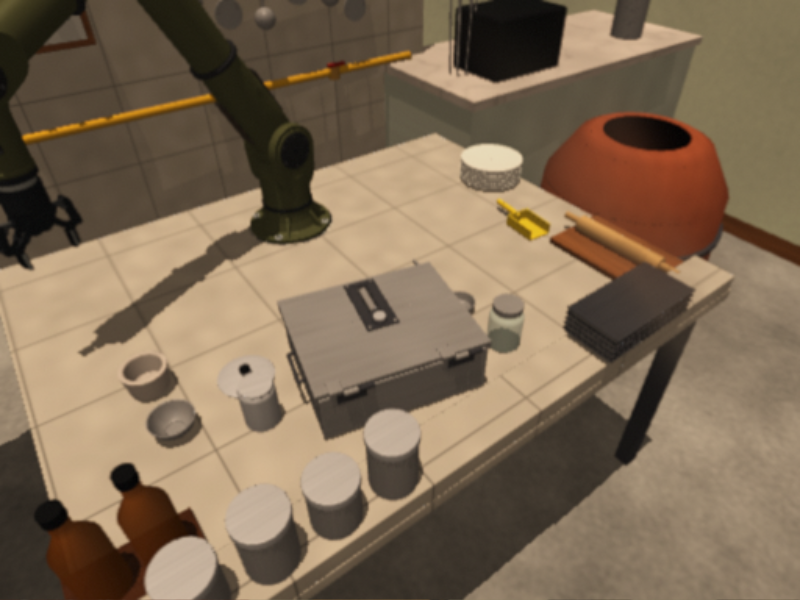

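Run:
```python
from h import *
for n in("scene","side"):
    P=np.load(n+".npy"); z=P[...,2]
    m=(abs(z-0.129)<.006)&(P[...,0]>.4)&(P[...,1]<.15)&(P[...,1]>-.36)
    r=cv2.minAreaRect(P[m][:,:2].astype(np.float32)); print(n,r,m.sum())
    b=(z>.137)&(z<.16)&(P[...,0]>.45)&(P[...,1]<.1)&(P[...,1]>-.3)
    print(b.sum(),np.median(P[b],0))
```

```text
scene ((0.7344148755073547, -0.13445770740509033), (0.3546602427959442, 0.4942581355571747), 77.23265075683594) 7218
149 [ 0.93607352 -0.26991431  0.1443137 ]
side ((1.0871212482452393, -0.2246837615966797), (0.3659931421279907, 1.2151124477386475), 76.45941925048828) 6510
262 [ 0.90227795 -0.23029145  0.14555092]
```

The chest (800×600 picture) is centred near (385,340). Its dark plate has the slot at about (368,295) and the button at (379,316). The tin (260,400), pan lid (247,378), jar (506,320) and ladle (462,300) stand at its sides, clear of the work area over the lid. Next is a close look with the wrist camera.

Run:
```python
from h import *
P=np.load("scene.npy"); z=P[...,2]
m=((abs(z-0.129)<.006)&(P[...,0]>.4)&(P[...,0]<.9)&(P[...,1]<.15)&(P[...,1]>-.33)).astype(np.uint8)
n,l,s,c=cv2.connectedComponentsWithStats(m); k=1+np.argmax(s[1:,4])
r=cv2.minAreaRect(P[l==k][:,:2].astype(np.float32)); print(r)
yaw=np.deg2rad(r[2]-90) if r[2]>45 else np.deg2rad(r[2]); print(yaw)
pos=np.array([0.56,-0.095,0.33])
for a in (0,np.pi):
    print(a, ctrl.ik(pos,qR(down(yaw+a))))
q=ctrl.ik(pos,qR(down(yaw))); 
if q is None: q=ctrl.ik(pos,qR(down(yaw+np.pi)))
ctrl.set_joints(q)
st=get_state(); im,d=vision.grab_frame("wrist"); P=cloud("wrist",d,st); np.save("w1.npy",P)
print(st["time"],st["tcp_pos"],st["qpos"])
print(vision.camera_info("wrist")["hand_eye"])
for t in ("handle_mid","button_top"):
    for r in models.recognise("wrist",t)[:2]:
        u,v=map(int,np.round(r["point"])); print(t,round(r["p"],2),u,v,np.round(P[v,u],4))
cv2.imwrite("w1.png",im); cv2.imwrite("pics/c.png",cv2.resize(im,(800,600)))
```

```text
((0.6391475796699524, -0.11252079904079437), (0.3540254831314087, 0.2988375723361969), 76.95494842529297)
-0.22767910107110872
0 [ 0.39703863  0.36757135 -0.41058867  1.47560107  0.1482686   1.32916292
 -1.82304761]
3.141592653589793 [ 0.73212219  0.47708979 -0.99774808  1.47144733  0.40155776  1.41047409
  1.06497876]
3.3 [ 0.55983475 -0.09618096  0.3297764 ] [ 0.39806651  0.36784915 -0.40956208  1.47565697  0.14852774  1.32913948
 -1.82261883]
[[-3.67122082e-04 -9.58370862e-01 -2.85526105e-01  7.22856594e-02]
 [ 9.99999843e-01 -2.30634039e-04 -5.11648775e-04 -7.36605031e-04]
 [ 4.24497239e-04 -2.85526248e-01  9.58370796e-01 -1.43023746e-01]
 [ 0.00000000e+00  0.00000000e+00  0.00000000e+00  1.00000000e+00]]
handle_mid 0.7 251 160 [ 0.5686 -0.0925  0.1326]
button_top 0.58 254 100 [ 0.6296 -0.1102  0.1416]
```

View pics/c.png

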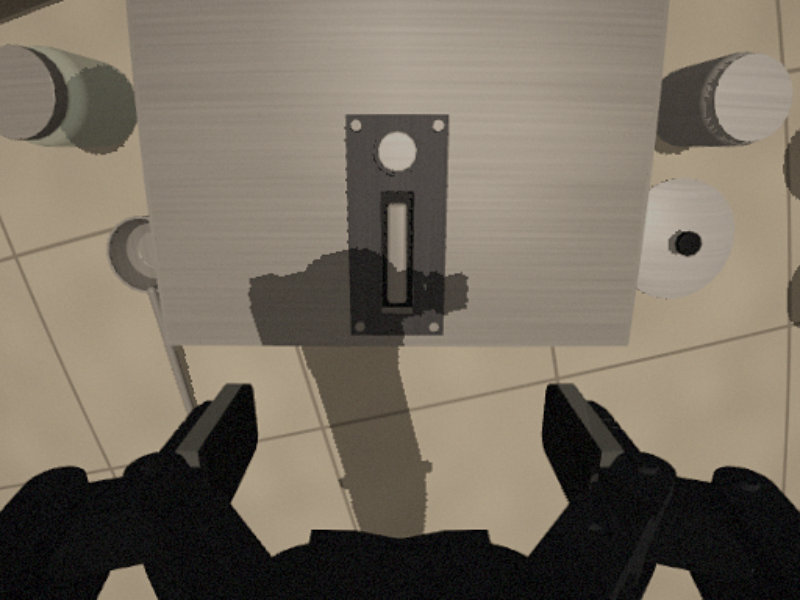

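The wrist picture (800×600) shows the round button at (397,152) and the bar in its slot from (397,203) to (397,303), in line with it. Jar, tin, pan lid and ladle are all clear of the lid. I'll refine the pose from depth and check that the whole sequence is reachable.

Run:
```python
from h import *
P=np.load("w1.npy"); im=cv2.imread("w1.png"); g=im.max(2)
v,u=np.mgrid[0:384,0:512]
roi=(u>235)&(u<275)&(v>78)&(v<118)&(P[...,2]>.136); b=np.nanmedian(P[roi],0)
c,r=cv2.minEnclosingCircle(P[roi][:,:2].astype(np.float32)); print("button",b,c,r,roi.sum())
roi=(u>248)&(u<260)&(v>128)&(v<196)&(g>95)&(P[...,2]>.125); hr=cv2.minAreaRect(P[roi][:,:2].astype(np.float32)); print("bar",hr,np.median(P[roi],0))
m=(g<90)&(u>215)&(u<290)&(v>70)&(v<217)&(abs(P[...,2]-.131)<.006); print("plate",cv2.minAreaRect(P[m][:,:2].astype(np.float32)))
h=np.array(hr[0]); c=np.array(c); d=c-h; yaw=np.arctan2(d[1],d[0]); print(np.linalg.norm(d),yaw)
# reachability
yaw=-.23; ch=Rot.from_euler('z',yaw)
hinge=np.r_[h,0]+ch.apply([.219,0,.122])
q0=get_state()["qpos"]
for base in (0,np.pi):
  for sp in (0.5,0.9,1.3):
    for off in (0,-.35,-.6):   # grip angle relative to bar not possible; tool tilt offset unused
      if off: continue
      for th in (0,.3,.55):
        rl=ch*Rot.from_euler('y',th)*ch.inv()
        # ctrl.ik is relative to the present
        p=hinge+rl.apply(np.r_[h,.154+.0187*0]-hinge+np.array([0,0,-.019]))
        for tilt in (1,.5,0):
            R=ch*Rot.from_euler('y',th*tilt)*ch.inv()*down(yaw+sp+base)
            q=ctrl.ik(p,qR(R)); print(round(base),sp,th,tilt,None if q is None else np.round(q,2))
```

```text
button [ 0.63286579 -0.11063119  0.14158443] (0.6323105096817017, -0.11038699001073837) 0.015079984441399574 512
bar ((0.5763698816299438, -0.09761873632669449), (0.011040245182812214, 0.047028955072164536), 76.99079895019531) [ 0.57786343 -0.09805562  0.13225134]
plate ((0.5793614387512207, -0.0965186357498169), (0.08427846431732178, 0.15789757668972015), 76.47372436523438)
0.05737928344764522 -0.22440237013768197
0 0.5 0 1 [ 0.42  0.56 -0.46  1.74  0.3   0.91 -1.47]
0 0.5 0 0.5 [ 0.42  0.56 -0.46  1.74  0.3   0.91 -1.47]
0 0.5 0 0 [ 0.42  0.56 -0.46  1.74  0.3   0.91 -1.47]
0 0.5 0.3 1 [ 0.39  0.69 -0.48  1.33  0.22  1.48 -1.39]
0 0.5 0.3 0.5 [ 0.41  0.6  -0.49  1.47  0.24  1.28 -1.4 ]
0 0.5 0.3 0 [ 0.43  0.52 -0.49  1.62  0.27  1.07 -1.43]
0 0.5 0.55 1 [ 0.31  0.87 -0.41  0.9   0.18  1.96 -1.34]
0 0.5 0.55 0.5 [ 0.38  0.69 -0.48  1.19  0.23  1.59 -1.37]
0 0.5 0.55 0 [ 0.43  0.52 -0.5   1.48  0.26  1.21 -1.4 ]
0 0.9 0 1 [ 0.46  0.57 -0.53  1.74  0.35  0.92 -1.11]
0 0.9 0 0.5 [ 0.46  0.57 -0.53  1.74  0.35  0.92 -1.11]
0 0.9 0 0 [ 0.46  0.57 -0.53  1.74  0.35  0.92 -1.11]
0 0.9 0.3 
[... 1660 characters left out ...]
2  0.72  1.31  1.69]
3 0.9 0.55 1 [ 0.31  0.87 -0.44  0.9   0.19  1.96  2.2 ]
3 0.9 0.55 0.5 [ 0.64  0.89 -1.23  1.19  0.65  1.78  1.8 ]
3 0.9 0.55 0 [ 0.76  0.73 -1.23  1.47  0.69  1.42  1.76]
3 1.3 0 1 [-0.42  0.72  0.95  1.75 -0.67  1.04 -2.86]
3 1.3 0 0.5 [-0.42  0.72  0.95  1.75 -0.67  1.04 -2.86]
3 1.3 0 0 [-0.42  0.72  0.95  1.75 -0.67  1.04 -2.86]
3 1.3 0.3 1 [-0.35  0.92  1.15  1.34 -0.67  1.65 -2.87]
3 1.3 0.3 0.5 [-0.41  0.83  1.15  1.49 -0.69  1.45 -2.85]
3 1.3 0.3 0 [-0.48  0.74  1.15  1.63 -0.71  1.24 -2.83]
3 1.3 0.55 1 [ 0.31  0.87 -0.44  0.9   0.19  1.96  2.6 ]
3 1.3 0.55 0.5 [ 0.64  0.89 -1.23  1.19  0.65  1.78  2.2 ]
3 1.3 0.55 0 [ 0.76  0.73 -1.23  1.47  0.69  1.42  2.16]
```

Run:
```python
from h import *
yaw=-.228; q=qR(down(yaw)); b=np.array([.6325,-.1105])
ctrl.close_gripper(20)
ctrl.movep([*b,.18],q); ctrl.movel([*b,.150],q,.05); ctrl.pause(.3)
f0=np.array(get_state()["contact_force"]); print(get_state()["time"],f0,get_state()["tcp_pos"])
z=.150; zc=None; log=[]
while z>.130:
    z-=.0005; ctrl.movel([*b,z],q,.02)
    s=get_state(); f=s["contact_force"][2]-f0[2]; a=s["tcp_pos"][2]; log.append((round(z,4),round(a,4),round(f,1)))
    if zc is None and f>1.2: zc=a
    if f>12 or (zc and zc-a>.0058): break
print(zc,log)
ctrl.pause(.2); st=get_state(); print(st["time"],st["contact_force"]-f0,st["tcp_pos"])
im,d=vision.grab_frame("side"); P=cloud("side",d)
for r in models.recognise("side","handle_mid")[:1]: u,v=map(int,r["point"]); print(r["p"],u,v,P[v,u])
cv2.imwrite("pics/d.png",cv2.resize(im[110:260,180:380],(800,600)))
```

```text
5.975 [ 0.3381925  -0.59599771 -0.00769368] [ 0.63261217 -0.11050034  0.15022631]
0.14139359924080283 [(0.1495, np.float64(0.1495), np.float64(0.5)), (0.149, np.float64(0.1489), np.float64(0.3)), (0.1485, np.float64(0.1485), np.float64(-0.4)), (0.148, np.float64(0.148), np.float64(-0.0)), (0.1475, np.float64(0.1475), np.float64(0.8)), (0.147, np.float64(0.147), np.float64(0.9)), (0.1465, np.float64(0.1465), np.float64(0.4)), (0.146, np.float64(0.146), np.float64(0.4)), (0.1455, np.float64(0.1455), np.float64(0.4)), (0.145, np.float64(0.1449), np.float64(-0.6)), (0.1445, np.float64(0.1445), np.float64(-0.1)), (0.144, np.float64(0.1439), np.float64(0.9)), (0.1435, np.float64(0.1434), np.float64(-0.2)), (0.143, np.float64(0.143), np.float64(0.6)), (0.1425, np.float64(0.1425), np.float64(-0.2)), (0.142, np.float64(0.1419), np.float64(-0.8)), (0.1415, np.float64(0.1416), np.float64(0.3)), (0.141, np.float64(0.1414), np.float64(4.5)), (0.1405, np.float64(0.141), np.float64(5.3)), (0.14, np.float64(0.1405), np.float64(6.6)), (0.1395, np.float64(0.1401), np.float64(6.2)), (0.139, np.float64(0.1395), np.float64(6.9)), (0.1385, np.float64(0.139), np.float64(5.9)), (0.138, np.float64(0.1387), np.float64(7.5)), (0.1375, np.float64(0.1377), np.float64(3.8)), (0.137, np.float64(0.137), np.float64(4.5)), (0.1365, np.float64(0.1365), np.float64(5.2)), (0.136, np.float64(0.1361), np.float64(4.5)), (0.1355, np.float64(0.1356), np.float64(5.2)), (0.135, np.float64(0.1351), np.float64(6.2))]
13.675 [-1.35340447  1.03882975  6.16745592] [ 0.6325878  -0.11046357  0.13517287]
0.52 266 159 [ 0.57013287 -0.09671538  0.16209188]
```

View pics/d.png

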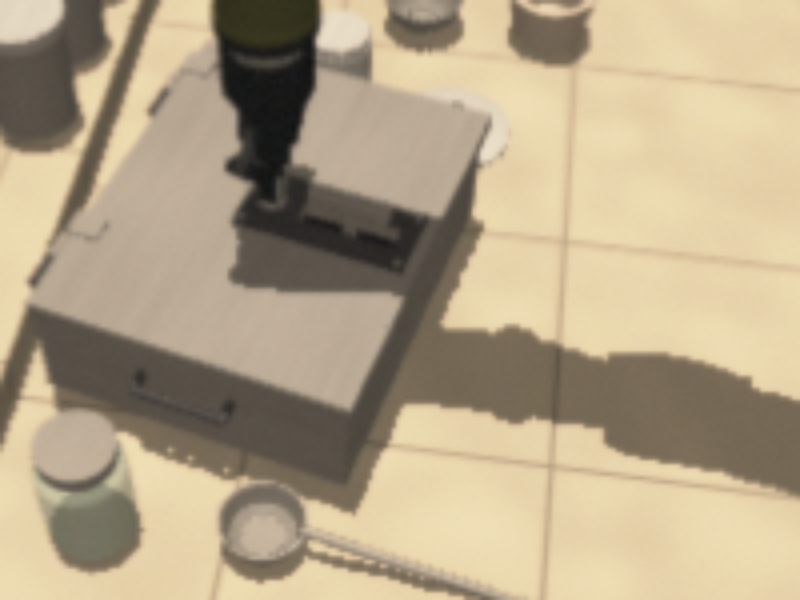

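The handle has popped out: the press force dropped at about 4 mm, and the bar at (345,225) now stands above its slot with its top at z≈0.162. Next I retreat, open the gripper, take a closer look and grasp.

Run:
```python
from h import *
yaw=-.228; ch=Rot.from_euler('z',yaw)
b=np.array([.6325,-.1105]); q=qR(down(yaw))
ctrl.movel([*b,.145],q,.02); ctrl.movel([*b,.20],q,.1)
p=np.r_[.5645,-.0945,.26]-ch.apply([.03,0,0]); ctrl.movel(p,q,.15); ctrl.ungrasp(); ctrl.pause(.1)
st=get_state(); im,d=vision.grab_frame("wrist"); P=cloud("wrist",d,st)
L=ch.inv().apply((P-np.array([.5645,-.0945,0])).reshape(-1,3)).reshape(P.shape)
m=(abs(L[...,2]-.161)<.006)&(abs(L[...,0])<.06)&(abs(L[...,1])<.03)
r=cv2.minAreaRect(P[m][:,:2].astype(np.float32)); print(st["time"],m.sum(),r,P[m].mean(0))
l=L[m]; print(np.percentile(l,[1,50,99],axis=0))
print([ (x["p"],x["point"]) for x in models.recognise("wrist","handle_mid")[:1]])
cv2.imwrite("pics/e.png",cv2.resize(im,(640,480)))
```

```text
16.9333 1651 ((0.5651559233665466, -0.0949469655752182), (0.013763953000307083, 0.07130949944257736), 76.55255889892578) [ 0.56651566 -0.09509934  0.16150364]
[[-0.03386069 -0.00717177  0.15839676]
 [ 0.00273108 -0.00040411  0.16166334]
 [ 0.03564535  0.00670063  0.16331845]]
[(0.97, [253.3, 153.0])]
```

View pics/e.png

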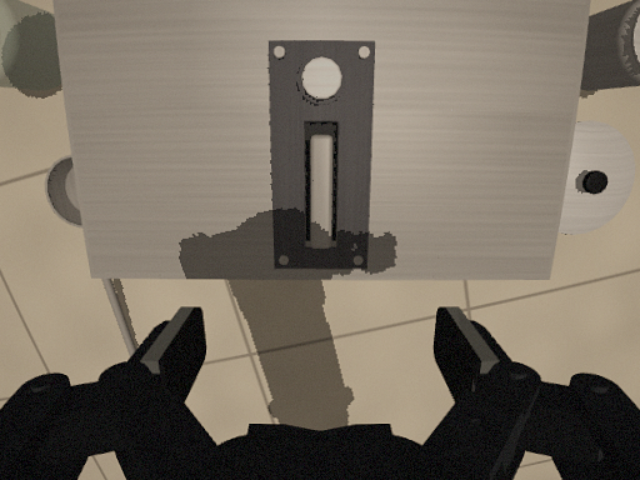

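The picture (640×480) shows the bar popped out, centred at (320,190), with both fingers open and clear of it. I grasp it and turn gently, feeling for the torque.

```bash
cat > turn.py <<'E'
from h import *
yaw=-.234; h=np.array([.5652,-.0949]); zt=.137
q=qR(down(yaw))
ctrl.movel([*h,.19],q,.15); f=get_state()
ctrl.movel([*h,zt],q,.06); ctrl.pause(.2)
s0=get_state(); f0=np.array(s0["contact_force"]); t0=np.array(s0["wrist_torque"]); print(s0["time"],f0,t0,s0["tcp_pos"])
ctrl.close_gripper(30); ctrl.pause(.1)
s=get_state(); print("closed",s["time"],s["width"],s["gripper_force"],np.round(s["contact_force"]-f0,1),np.round(s["wrist_torque"]-t0,3))
c=np.r_[h,zt]; a=0; base=None; hi=0; log=[]
while a<1.42 and get_state()["time"]<42:
    a+=.03 if a<.55 else .015
    ctrl.movel(c,qR(down(yaw+a)),.1)
    s=get_state(); F=s["contact_force"]-f0; T=s["wrist_torque"]-t0
    act=Rq(s["eef_rot"]).as_matrix()[:2,0]; aa=np.arctan2(act[1],act[0])-yaw
    log.append([a,aa,*F,*T,s["time"]])
    c=c+np.clip(F*[1,1,.5]*2e-5,-3e-4,3e-4)
    if abs(F).max()>20: print("force",F); break
    tz=np.array([x[7] for x in log])
    if a>.75 and abs(tz[-1])>abs(np.median(tz[-12:-2]))+.2: print("stop?"); break
for x in log[::3]+log[-6:]: print(np.round(x,3))
print("c",c,"a",a); np.save("st.npy",np.r_[c,a,f0,t0])
E
python3 turn.py
```

```text
18.925 [ 0.23002626  0.34282549 -0.18861306] [ 0.00521268 -0.02270015 -0.0190443 ] [ 0.56539011 -0.09493008  0.13736992]
closed 19.675 0.01324010320952917 35.001699328422546 [-0.5 -2.2  2.5] [-0.302  0.205  0.123]
stop?
[ 0.03   0.029 -0.706 -2.523  3.288 -0.431  0.274 -0.085 19.925]
[ 0.12   0.119 -0.988 -2.119  3.374 -0.477  0.176 -0.138 20.675]
[ 0.21   0.209 -0.357 -2.024  2.427 -0.439  0.085 -0.126 21.425]
[ 3.0000e-01  2.9900e-01 -3.4000e-02 -1.9180e+00  5.1100e-01 -2.7700e-01
 -3.0000e-03 -6.1000e-02  2.2175e+01]
[ 3.9000e-01  3.8900e-01 -1.0600e-01 -7.0200e-01 -6.1600e-01 -9.2000e-02
 -1.8000e-02 -8.9000e-02  2.2925e+01]
[ 0.48   0.479  1.53   0.432 -0.049  0.108 -0.069  0.075 23.675]
[ 5.7000e-01  5.6900e-01 -2.9000e-02  7.5000e-02  1.4040e+00  1.4600e-01
  2.1000e-02  1.0000e-02  2.4425e+01]
[ 6.1500e-01  6.1500e-01 -6.6000e-02 -3.5000e-02  2.0810e+00  3.3400e-01
  1.1300e-01 -4.0000e-03  2.5175e+01]
[ 6.6000e-01  6.6000e-01  8.0900e-01  6.0300e-01  2.6640e+00  3.3400e-01
  2.8000e-02 -7.0000e-03  2.5925e+01]
[ 0.705  0.705 -0.2    1.497  4.264  0.384 -0.     0.077 26.675]
[ 7.5000e-01  7.5000e-01  1.2210e+00  2.8400e-01  1.3420e+00  3.7700e-01
 -5.9000e-02  1.0000e-03  2.7425e+01]
[ 0.795  0.795  1.35   0.677  2.051  0.334  0.066  0.071 28.175]
[ 0.84   0.84   0.575  0.531  1.734  0.242  0.154  0.082 28.925]
[ 0.885  0.885 -0.893  1.312  2.038  0.275  0.302 -0.394 29.675]
[8.1000e-01 8.1000e-01 1.7000e-02 9.6800e-01 2.2020e+00 3.0700e-01
 6.3000e-02 7.3000e-02 2.8425e+01]
[ 0.825  0.825 -0.254  1.442  1.114  0.304  0.108  0.047 28.675]
[ 0.84   0.84   0.575  0.531  1.734  0.242  0.154  0.082 28.925]
[ 8.5500e-01  8.5500e-01 -2.4900e-01  4.6700e-01  1.3750e+00  2.7800e-01
  1.4600e-01 -2.2000e-02  2.9175e+01]
[ 0.87   0.87  -0.815  0.844  1.784  0.304  0.217 -0.209 29.425]
[ 0.885  0.885 -0.893  1.312  2.038  0.275  0.302 -0.394 29.675]
c [ 0.56532826 -0.0951073   0.13766571] a 0.8850000000000006
```

The stop is felt at about 0.87 rad: torque goes −0.02, −0.21, −0.39 N m. I back off slightly and raise gently, watching the force.

```bash
cat > lift.py <<'E'
from h import *
S=np.load("st.npy"); c,a,f0,t0=S[:3],S[3],S[4:7],S[7:10]
yaw=-.234; ch=Rot.from_euler('z',yaw); h=np.array([.5652,-.0949])
a=.85; R0=down(yaw+a); ctrl.movel(c,qR(R0),.1)
s=get_state(); print(s["time"],np.round(s["contact_force"]-f0,1),np.round(s["wrist_torque"]-t0,3))
hinge=np.r_[h,0]+ch.apply([.219,0,.122])
def pose(th):
    rl=ch*Rot.from_euler('y',th)*ch.inv()
    return hinge+rl.apply(c-hinge), qR(rl*R0)
ths=list(np.arange(.0025,.0301,.0025))+list(np.arange(.05,.501,.025))
ok=True
for th in ths:
    p,q=pose(th); ctrl.movel(p,q,.05 if th>.03 else .02)
    s=get_state(); F=s["contact_force"]-f0
    print(round(th,4),round(s["time"],2),np.round(F,1),round(s["width"],4))
    if (th<.031 and F[2]<-14) or np.linalg.norm(F)>30:
        print("ABORT"); p,q=pose(0); th<.031 and ctrl.movel(p,q,.02); ok=False; break
if ok:
    ctrl.pause(.2); s=get_state(); print(s["tcp_pos"],p,s["qpos"])
E
python3 lift.py
```

```text
29.925 [0.6 0.3 1.2] [ 0.209  0.192 -0.1  ]
0.0025 30.18 [-0.2 -0.9 -0.9] 0.0133
0.005 30.43 [ 0.4  0.4 -5.5] 0.0134
0.0075 30.68 [  1.3   0.4 -10.4] 0.0135
0.01 30.93 [  1.2  -0.8 -12.9] 0.013
0.0125 31.18 [  1.    0.8 -13.2] 0.0131
0.015 31.43 [  1.4   0.4 -13.5] 0.0131
0.0175 31.68 [  0.8   0.1 -12.1] 0.0131
0.02 31.93 [  0.1  -0.6 -11.8] 0.0131
0.0225 32.17 [ -0.3  -0.2 -11.6] 0.0132
0.025 32.42 [ -0.2  -0.2 -11.5] 0.0133
0.0275 32.67 [ -1.4   0.6 -11.8] 0.0135
0.03 32.92 [  0.6   0.8 -11.2] 0.0133
0.05 33.17 [-2.8  0.6 -4. ] 0.0135
0.075 33.43 [-1.9 -0.4 -0.3] 0.0132
0.1 33.69 [-2.1 -0.4 -1.6] 0.0138
0.125 33.95 [-2.2  0.3 -2.6] 0.0137
0.15 34.21 [-1.8 -1.1 -3.8] 0.0134
0.175 34.47 [-1.8 -0.3 -4.7] 0.0135
0.2 34.73 [-1.8  0.7 -5.3] 0.0132
0.225 34.98 [-0.8 -0.2 -5. ] 0.0133
0.25 35.24 [-2.4  0.4 -4.5] 0.0134
0.275 35.5 [-2.1 -0.7 -5.3] 0.0134
0.3 35.76 [-1.9  0.  -5.9] 0.0135
0.325 36.02 [-3.4 -0.1 -6.5] 0.0135
0.35 36.27 [-1.9  0.4 -6. ] 0.0135
0.375 36.53 [-4.   0.3 -5.8] 0.0134
0.4 36.79 [-2.5  0.4 -6.2] 0.0138
0.425 37.05 [-3.6 -0.3 -5.2] 0.0136
0.45 37.31 [-3.1  0.4 -5.5] 0.0131
0.475 37.57 [-3.3  0.1 -5. ] 0.0137
0.5 37.83 [-2.9  0.  -4.8] 0.0132
[ 0.59864544 -0.10302409  0.24077633] [ 0.59869231 -0.10306017  0.24065929] [ 0.39426003  0.83170466 -0.59325245  1.03343721  0.26175874  1.85716397
 -1.07991542]
```

The force fell from 11 N to 0 N around 0.05–0.075 rad, so I check that the lid really came along before letting go.

Run:
```python
from h import *
im,d=vision.grab_frame("side"); P=cloud("side",d)
yaw=-.234; ch=Rot.from_euler('z',yaw); L=ch.inv().apply((P-[.5652,-.0949,0]).reshape(-1,3)).reshape(P.shape)
m=(L[...,1]>.05)&(L[...,1]<.16)&(L[...,0]<.19)&(L[...,0]>-.06)&(L[...,2]>.12)&(L[...,2]<.4)
x,z=L[m][:,0],L[m][:,2]; k=np.polyfit(x,z,1); print(m.sum(),k,-np.arctan(k[0]))
cv2.imwrite("pics/f.png",cv2.resize(im[70:280,150:430],(800,600)))
```

```text
1611 [-0.44388731  0.24159374] 0.41775899351220264
```

View pics/f.png

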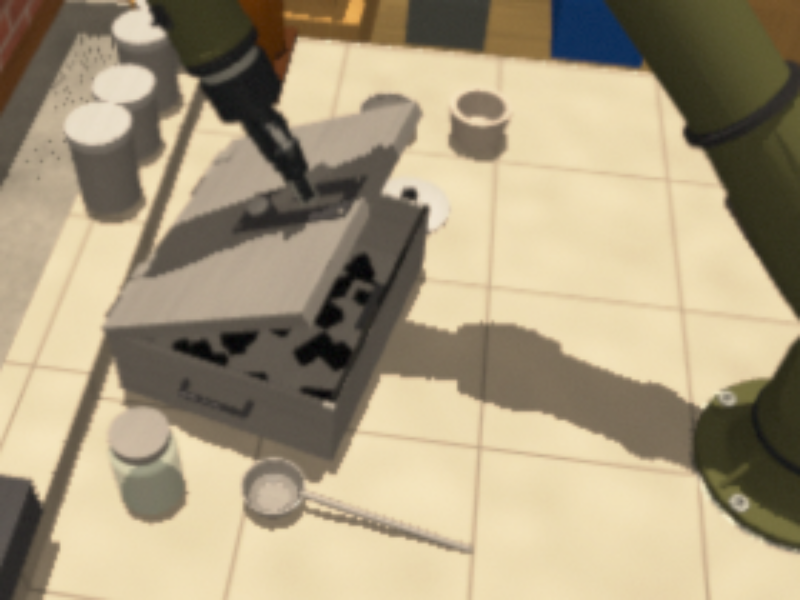

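The lid stands up with the gripper still on the bar at (320,200), and the bystanders are in place. The fit gives about 0.42 rad, which may be biased, so I refit robustly and raise a bit more for margin.

```bash
cat > fin.py <<'E'
from h import *
yaw=-.234; ch=Rot.from_euler('z',yaw); h=np.array([.5652,-.0949]); hinge=np.r_[h,0]+ch.apply([.219,0,.122])
def ang():
    out=[]
    for n in ("side","scene"):
        im,d=vision.grab_frame(n); P=cloud(n,d)
        L=ch.inv().apply((P-[*h,0]).reshape(-1,3)); L=L[~np.isnan(L[:,0])]
        m=(abs(L[:,1])>.045)&(abs(L[:,1])<.16)&(L[:,0]<.19)&(L[:,0]>-.03)&(L[:,2]>.13)&(L[:,2]<.3); L=L[m]
        th=np.arange(.2,.9,.005); sc=[(abs((L[:,0]-.219)*np.sin(t)+(L[:,2]-.122)*np.cos(t)-.006)<.003).sum() for t in th]
        out.append((round(th[int(np.argmax(sc))],3),max(sc),len(L)))
    return out
E
python3 - <<'E'
from fin import *
print(ang())
S=np.load("st.npy"); c,f0=S[:3],S[4:7]; R0=down(yaw+.85)
rot=lambda t: ch*Rot.from_euler('y',t)*ch.inv()
for th,ti in ((.525,.52),(.55,.535),(.575,.545)):
    ctrl.movel(hinge+rot(th).apply(c-hinge),qR(rot(ti)*R0),.05)
    s=get_state(); print(th,s["time"],np.round(s["contact_force"]-f0,1),s["qpos"][5])
print(ang())
E
```

```text
[(np.float64(0.515), np.int64(2156), 2319), (np.float64(0.505), np.int64(5264), 5792)]
0.525 38.4333 [-4.4 -0.4 -4.6] 1.8993019048120074
0.55 38.6917 [-5.   1.2 -6.1] 1.9318661389423883
0.575 38.95 [-4.8  1.6 -7.2] 1.953422626551256
[(np.float64(0.59), np.int64(1958), 2338), (np.float64(0.58), np.int64(5384), 5946)]
```

Lid at about 0.585 rad (34°). I release and retreat along the tool axis.

Run:
```python
from fin import *
ctrl.ungrasp(); ctrl.pause(.2)
s=get_state(); R=Rq(s["eef_rot"]); p=np.array(s["tcp_pos"]); print(s["time"],s["width"])
for k in (.1,.08,.06,.045):
    try: ctrl.movel(p-R.apply([0,0,k]),None,.06); break
    except ctrl.Unreachable: print("unreach",k)
ctrl.pause(.3); s=get_state(); print(s["time"],s["tcp_pos"],s["contact_force"],ang())
im,d=vision.grab_frame("side"); cv2.imwrite("pics/g.png",cv2.resize(im[70:280,150:430],(800,600)))
```

```text
39.9417 0.08521988594648233
unreach 0.1
unreach 0.08
unreach 0.06
unreach 0.045
40.2417 [ 0.60783763 -0.10527677  0.25416651] [-0.4233131   0.3417249  -0.16408376] [(np.float64(0.59), np.int64(1957), 2341), (np.float64(0.575), np.int64(5359), 5967)]
```

View pics/g.png

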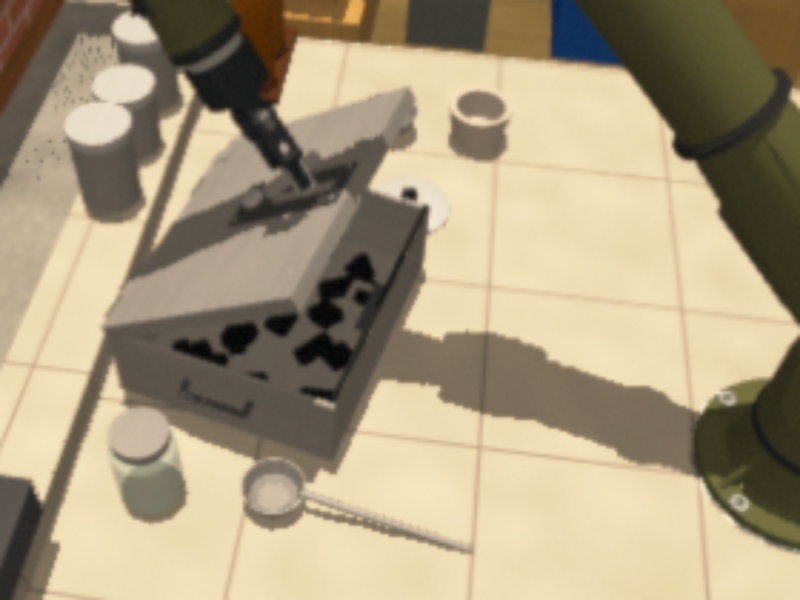

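The lid holds, and the open fingers stand clear of the bar (320,185) with zero contact force. The straight retreat hits the wrist joint limit, so I retreat while easing the tilt.

Run:
```python
from fin import *
s=get_state(); R=Rq(s["eef_rot"]); p=np.array(s["tcp_pos"]); n=-R.apply([0,0,1])
rot=lambda t: ch*Rot.from_euler('y',t)*ch.inv()
g=p-n*(-.0187) # grasp point, behind the TCP
f0=np.array(s["contact_force"])
for k,t in ((.01,.05),(.02,.1),(.03,.15),(.045,.2),(.065,.25),(.09,.3)):
    Rn=rot(-t)*R; pn=g+n*k+Rn.apply([0,0,.0187])
    try: ctrl.movel(pn,qR(Rn),.06)
    except ctrl.Unreachable: print("unreach",k); break
    F=get_state()["contact_force"]-f0; print(k,np.round(F,1))
    if np.linalg.norm(F)>5: break
ctrl.pause(.3); s=get_state(); print(s["time"],s["tcp_pos"],ang())
im,d=vision.grab_frame("side"); cv2.imwrite("pics/i.png",cv2.resize(im[70:280,150:430],(800,600)))
```

```text
0.01 [ 0.7 -0.4 -0.8]
0.02 [ 1.   0.3 -0.5]
0.03 [ 0.8 -0.5 -0.4]
0.045 [ 0.4  0.1 -0.3]
0.065 [ 0.  -1.4  0.6]
0.09 [ 0.6 -0.1 -0.5]
43.1 [ 0.65815047 -0.11727933  0.3286597 ] [(np.float64(0.59), np.int64(2087), 2476), (np.float64(0.58), np.int64(5541), 6154)]
```

View pics/i.png

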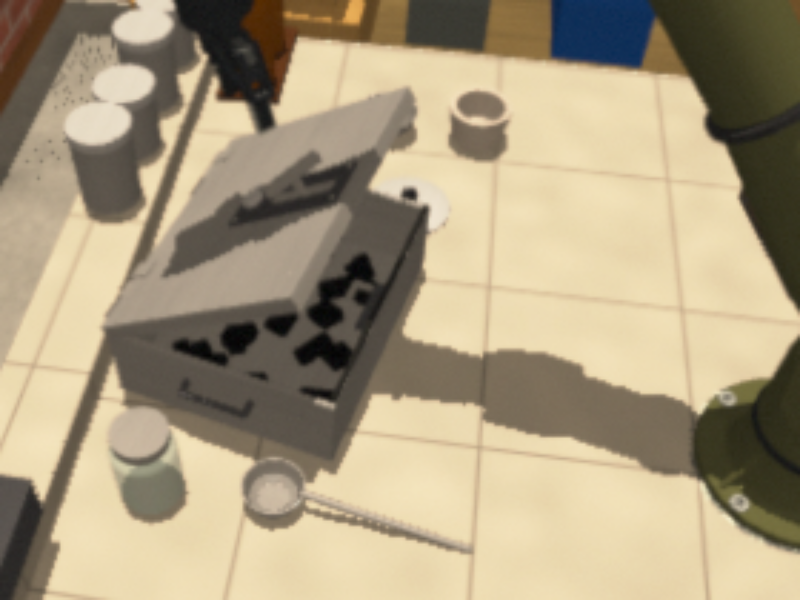

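The lid stands open at about 0.585 rad with the handle out and turned (290,180). The gripper is clear at (260,110) and the bystanders haven't moved.

```bash
python3 -c "
from h import *
print(ticket.close_job())"
```

```text
the job is handed in; nothing more can be done
None
```

The chest is open at about 34° with the handle out and turned to about 0.85 rad, the gripper is clear and the bystanders look undisturbed; I handed the job in at about 43 s, and no verdict was returned.

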